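Clamp the knee yoke in the notched slide

TASK

The grey knee yoke lies loose in the channel of the clamping slide. Lift the carriage's release bar and hold it up while you slide the carriage along the channel so that its sprung plunger pushes the yoke home against the backstop and is itself pressed well in, firmly but without forcing it hard past the end of its spring; then lower the bar and let go, so that it drops right into a notch and the yoke stays clamped. Leave the other things on the bench where they are.

Things in the scene. Friction and masses are not known exactly. Their poses are not given: they have to be found in the camera images.
- slide_base: Clamping slide screwed to the bench: aluminium plate 420 x 140 x 12 mm. Origin: centre of its underside, on the bench. Its x axis runs along the channel from the carriage towards yoke and backstop (clamping direction); z up. Two low steel guides (tops at 22 mm) make a channel 47 mm wide along the middle, floor 12 mm over the bench.
- stop_zone (a point): Point on the channel floor, 147.5 mm ahead of slide_base's origin. Near it a dark steel backstop block (20 mm long, 46 wide, 40 high over the floor) is screwed into the channel. Its face towards the yoke lies anywhere within 27.5 mm either side of this point along x: set differently each time and not measured, so find it by feel.
- rack (a point): Top of the left (+y) of two toothed racks, 55 mm either side of slide_base's middle line; teeth every 6 mm, tops 29.5 mm over the bench. If the bar comes down on a tooth it hangs part-way: move the carriage back 2 to 3 mm and it drops. Let go, the carriage springs back by up to one notch until a tooth holds it; the plunger follows and loses up to 5 N.
- carriage: Carriage in the channel, 70 mm long (x), 90 wide, deck top 45.5 mm over the bench, 0.6 kg. Origin: at its middle, at bench level; axes as slide_base, along whose x it slides (1 to 2 N of friction) while the release bar is up, at first 50 mm or more freely before its plunger meets the yoke. With the bar down it is locked.
- plunger (a point): Where the face of the carriage's sprung plunger is when free: 70 mm ahead (x) of the carriage's origin, 24 mm over the bench; this point does not move with the spring. Round rubber face, 18 mm across. It yields from 4 N on, stiffer the deeper, to about 12 N at the end of its short travel, then rigid. A push of 11 to 12.5 N on the hand gives a sound clamp.
- release (a joint): Lift of the release bar, m: 0 = fully down in a notch (locked; so it starts), about 0.007 = on top of a tooth, above 0.008 = clear of the teeth (free to slide), 0.014 = upper stop. A spring and its weight press it down with 6 to 7.5 N.
- bar_grip (a point): Centre of the release bar's grip: level maple bar 14 mm wide (along slide_base x), 16 high, 118 long (along slide_base y), across above the carriage on steel legs at its ends, 84 mm over the bench when down, straight above the carriage's origin; 30 mm free below it. Moves only up and down on the carriage; pushed along slide_base x it takes the carriage along.
- yoke: Grey cast knee yoke, 0.3 to 0.55 kg, loose in the channel: foot block 50 (along x) x 44 x 22 mm with two round-topped ears up to 53 mm high. Origin: centre of its underside, on the channel floor; its x axis runs along the channel. It slides along the channel when the plunger pushes it.
- hex_case: Bystander: silver hex key set case 110 x 50 x 22 mm, origin at the centre of its underside.
- adapter: Bystander: chrome torque adapter, stepped round, 34 mm diameter, 44 mm high, origin at the centre of its underside.
- bumper0: Bystander: green silicone bumper, 36 mm diameter, 18 mm high, origin at the centre of its underside.
- bumper1: Bystander: green silicone bumper, the same as the other.
Things that resemble listed ones, but are neither listed nor needed, are in the scene too. What is shaped like the yoke but green or purple is not meant.

How it is judged (in metres and radians):
On the way, in this order (a step that is already met when the one before it is completed fails the run):
1. the release bar is lifted clear of the rack teeth (value of joint release above 0.008 m), for 0.2 s.
2. with the bar still up, the plunger presses on the yoke with more than 4 N (value of joint release above 0.0075 m and contact force between carriage and yoke above 4 N), for 0.1 s.
At the end, for the whole second after the job is handed in: The release bar is down in a notch (within 2.5 mm), the yoke stands upright on the channel floor, home against the backstop, and is held there by the plunger with a steady force of 4.5 to 15 N; carriage and yoke are at rest (value of joint release below 0.0025 m and contact force between carriage and yoke between 4.5 and 15 N and x of yoke in the frame of slide_base above 0.09 m and z of yoke in the frame of slide_base below 0.015 m and angle between yoke's own z axis and vertical below 0.08 rad and linear speed of each of yoke, carriage below 0.01 m/s); the robot touches nothing.
It fails at once if the carriage pressed on the yoke with more than 20 N (contact force between carriage and yoke above 20 N).
It fails at once if a bystander was moved more than 15 mm (distance of any of hex_case, adapter, bumper0, bumper1 from where it was at the start of the episode above 0.015 m).
It also fails if it takes over 48 s, if anything falls off the work surface, if the arm or the gripper's body presses on something with over 40 N, if the wrist force passes 120 N, or if a joint passes its speed limit or range.

ROBOT

A 6-joint arm with a two-finger parallel gripper is mounted at the origin on the work surface. World frame = base frame: x ahead of the robot, y to its left, z up, the work surface at z = 0. Lengths are in mm, angles in rad, forces in N, time in s.
With the tool pointing down it reaches from about 275 to 750 mm from the base axis. Payload 10.2 kg.
Tool frame: the origin (TCP) lies at the very end of the fingers, on their centre line; the grasp point (between the pads) lies 19 mm behind it (ctrl.tcp_to_grasp is the distance from the TCP to the grasp point, in mm); z points along the fingers, x is the direction in which the jaws open and shut, and the axes are right-handed (so a half turn about z gives the same grasp; the last joint's range is limited). The gripper opens to 85 mm and grips with 20 to 120 N. Pads are 22 mm wide; open, the fingers measure 114 mm over their backs; the gripper's body (76 mm by 85 mm) begins 54 mm behind the grasp point. The pads swing forward as they close: fully open they stand 13 mm farther back than shut.
Start: joints at [-1.373, 0.313, 1.498, -0, 1.331, -0.223], TCP at [214.446, -479.212, 231.294] pointing down, gripper open.
Joint ranges: [-2.94, 2.94], [-0.97, 2.17], [0.19, 2.56], [-1.23, 4.37], [0.02, 3.11], [-2.88, 2.88]. Speed limits (rad/s): [2.39, 2.39, 3.01, 3.14, 3.14, 3.14].

INTERFACE

Orientations are given as a unit quaternion [w, x, y, z].
In Python, from rig import monitor, vision, order, ctrl gives the robot as it stands. The module is installed in compiled form; this text tells all that it offers.
- The arm moves only by the shell command python3 -m pendant 'ROWS' [FORCE]. ROWS is JSON, a list that holds one entry, the list of rows, each a list of 5 numbers: the closure, from -1 (fully open) to 1 (shut), then the shift along the world's x, y, z in m, then the turn about the world's z in degrees. In form: [[[fingers, dx, dy, dz, spin], ...]]. A call has 1 to 20 rows; each row is the pose to reach, as a shift and turn from the pose commanded when the call began; what a row does not reach only later rows make up. A row lasts 1/10 s, in which the tool goes at most 50 mm and 8.59 degrees, less where a joint would pass 70% of its speed; a pose out of reach is approached as far as the arm can. A call with a gripper value outside its range is refused whole. The fingers move at their own pace and stop on an object; FORCE is the grip in N (left out, the last holds). Time passes only in rows, so rows that repeat a pose let the fingers close. It gives the time, the measured TCP pose, the force and the opening at its end, in the units of the state.
- monitor.sense(): the state, without advancing time (a new reading comes with each control period).
- vision.capture(name): name is "scene" or "top" or "wrist"; returns (picture, depth): 480x640x3 uint8, red, green, blue; 480x640 float32, mm along the optical axis (not along the pixel's ray), 0 where there is no reading.
- vision.camera_info(name): a dict with "fov_y" (degrees; the focal length in pixels is half the picture's height over the tangent of half this angle, whatever the lens; pixels are square), "cx", "cy" (the principal point, pixels), "R" (3x3) and "t" (3): a world point X has camera coordinates R X + t; the wrist camera has in their place "hand_eye" (4x4, takes a point from camera to tool coordinates, whose origin is the TCP and whose axes are the tool frame's). Camera axes: x right, y down, z forward; pixel columns grow to the right and rows downward; lengths in mm; the calibration is good to about 2 mm. The wrist camera is an equidistant fisheye: a pixel r from the principal point sees the ray r / f radians off the axis. A picture is of the moment at which its call begins: read the wrist's pose just before it. camera_info takes no time and is no camera call.
- order.finish_job(): hands the job in, once; it reports no verdict.
The state is a dict: "time_s": time; "joints": joint angles; "dq": joint speeds; "tau": joint torques, N m; "eef_pos": TCP position; "ee_rot": TCP orientation; "force": force on the tool from outside, world axes, zero at the start; "wrist_torque": the same for the moment, N m; "grip_width": opening from 0.0 (shut) to 1.0 (fully open).
Only numpy, scipy, OpenCV 4.12 (cv2) and the standard library are available. Lean on these libraries where they do the work, as an engineer would, in place of code of your own. Each camera call takes 0.05 s, during which the arm holds its last target.

## Working session

There is one attempt and no reset: what is moved stays moved. The work goes in short steps, Python scripts to look and compute and a shell command to move; the robot and the scene stay as the last step left them, time stands still between calls to the robot, and variables do not carry over. Pictures are saved under pics/ and viewed, and the job is handed in when it is done.

```bash
mkdir -p pics; python3 - <<'E'
from rig import monitor, vision, order, ctrl
import cv2,numpy as np
s=monitor.sense();print(s['time_s'],s['eef_pos'],s['ee_rot'],s['force'],s['grip_width'])
for n in ["scene","top"]:
    p,d=vision.capture(n);cv2.imwrite(f'pics/{n}0.png',p[:,:,::-1]);np.save(f'pics/{n}0d.npy',d);np.save(f'pics/{n}0.npy',p)
    print(n,vision.camera_info(n))
print(vision.camera_info("wrist"),ctrl.tcp_to_grasp)
E
```

```text
0.0 [ 214.38105683 -478.9600417   230.72224623] [-4.66713460e-04  8.39190415e-01 -5.43837317e-01 -4.50300407e-04] [-0.50844391 -0.03387897  0.53920133] 1.0023599749531265
scene {'fov_y': 47.6380957831498, 'cx': 318.79351275741624, 'cy': 245.47007534113857, 'R': array([[ 0.47978101,  0.87735333, -0.00783018],
       [ 0.62623475, -0.34868012, -0.69731787],
       [-0.61452438,  0.32965634, -0.71671925]]), 't': array([-315.03887523, -333.2510348 , 1437.53396804])}
top {'fov_y': 46.01255974677642, 'cx': 322.3381394776232, 'cy': 241.80296378980532, 'R': array([[-0.08258485, -0.99657937,  0.00304998],
       [-0.97623332,  0.08028273, -0.20130371],
       [ 0.20037026, -0.01960213, -0.97952413]]), 't': array([ 87.74056558, 616.52523873, 798.98453191])}
{'fov_y': 65.70646984690485, 'cx': 325.16470020094437, 'cy': 240.57789484952644, 'hand_eye': array([[ 9.99999877e-01,  3.50075404e-04,  3.50640398e-04,
         2.30424319e-01],
       [-4.29132668e-04,  9.65681648e-01,  2.59728264e-01,
        -6.48283343e+01],
       [-2.47682520e-04, -2.59728383e-01,  9.65681679e-01,
        -1.43235176e+02],
       [ 0.00000000e+00,  0.00000000e+00,  0.00000000e+00,
         1.00000000e+00]])} 18.700000000000003
```

View pics/scene0.png

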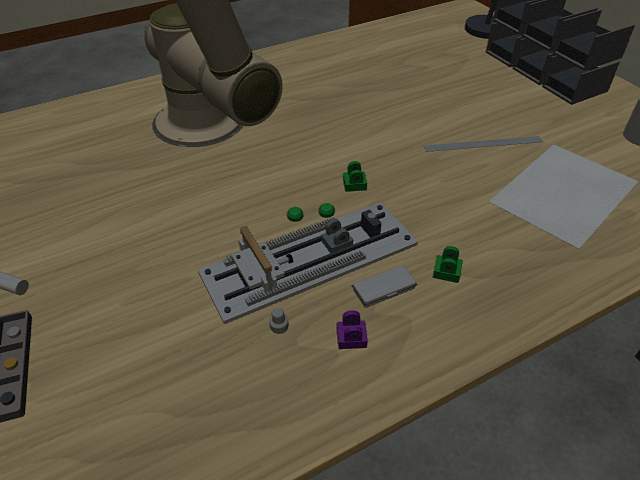

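View pics/top0.png

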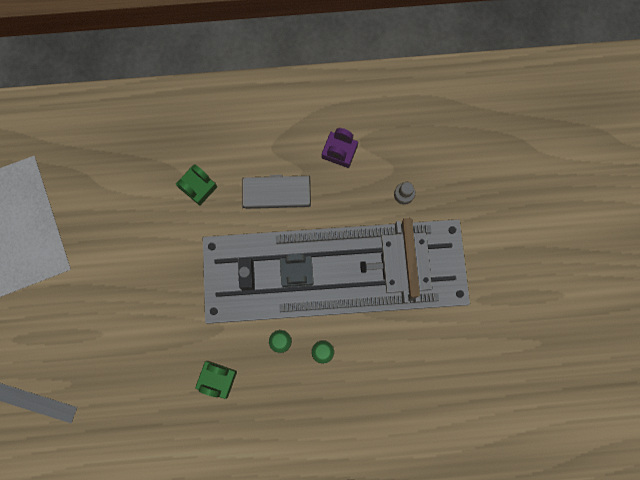

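The scene view shows the slide, with the maple bar at about (256,248), the grey yoke at (337,237) and the backstop at (371,222). In the top view they are at (410,260), (296,270) and (246,272).

Things that could be taken for the yoke:
- **Grey in the channel:** top (296,270). This one fits the description.
- **Green lookalikes:** top (196,185) and (216,380).
- **Purple lookalike:** top (340,148).

Only one maple bar is visible. Next I'll measure the bar and plate, and check the choice in a close crop.

```bash
cat > h.py <<'E'
import numpy as np,cv2
from rig import vision
def ray(n,uv):
    c=vision.camera_info(n);f=240/np.tan(np.radians(c['fov_y'])/2);R=np.array(c['R']);t=np.array(c['t'])
    d=R.T@np.array([(uv[0]-c['cx'])/f,(uv[1]-c['cy'])/f,1]);return -R.T@t,d
def onz(n,uv,z):
    o,d=ray(n,uv);return o+d*(z-o[2])/d[2]
E
python3 - <<'E'
from h import *
p=np.load('pics/top0.npy')
hsv=cv2.cvtColor(p,cv2.COLOR_RGB2HSV)
crop=cv2.resize(p[200:340,190:490],None,fx=2.6,fy=2.6,interpolation=cv2.INTER_CUBIC);cv2.imwrite('pics/crop0.png',crop[:,:,::-1])
print(hsv[260,410],hsv[240,407],hsv[400,450], p[260,410])
for uv in [(212,246),(213,311),(452,230),(460,294)]: print('screw',uv,onz('top',uv,12).round(1))
m=((hsv[...,1]>90)).astype(np.uint8); m2=np.zeros_like(m); m2[215:305,395:425]=m[215:305,395:425]
ys,xs=np.nonzero(m2);print(len(xs))
r=cv2.minAreaRect(np.c_[xs,ys].astype(np.float32));print(r)
for q in cv2.boxPoints(r): print(q,onz('top',q,92).round(1))
print('ctr',onz('top',r[0],92).round(1))
E
```

```text
[ 17  88 104] [ 16  93 101] [ 18  81 126] [104  88  68]
screw (212, 246) [639.7 213.6  12. ]
screw (213, 311) [535.2 216.5  12. ]
screw (452, 230) [ 634.2 -175.7   12. ]
screw (460, 294) [ 529.8 -175.    12. ]
467
((410.35009765625, 257.258056640625), (79.1991195678711, 9.684118270874023), 84.12260437011719)
[401.4785  218.36249] [641.4 -82.7  92. ]
[411.11172 217.37085] [641.7 -97.1  92. ]
[419.2217  296.15363] [524.4 -95.4  92. ]
[409.58847 297.14526] [524.1 -81.4  92. ]
ctr [582.1 -89.2  92. ]
```

View pics/crop0.png

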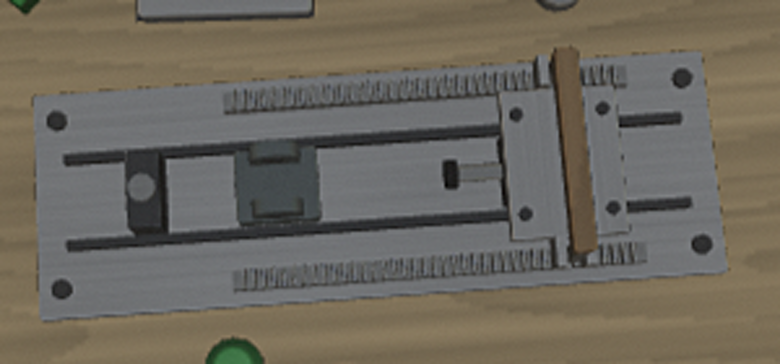

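The crop confirms it: the grey yoke is in the channel, with the carriage and its maple bar on the right. The slide's x axis lies about 89.2° from world x, and the bar centre is at about (582,-89). I'll move above the bar and turn the jaws to lie along the slide.

```bash
python3 -m pendant '[[[-1,0.04,0.04,0,-8],[-1,0.08,0.08,0,-16],[-1,0.12,0.125,0,-24.9],[-1,0.16,0.17,0,-24.9],[-1,0.2,0.21,0,-24.9],[-1,0.24,0.25,0,-24.9],[-1,0.28,0.295,-0.01,-24.9],[-1,0.32,0.34,-0.03,-24.9],[-1,0.35,0.37,-0.05,-24.9],[-1,0.368,0.39,-0.06,-24.9],[-1,0.368,0.39,-0.06,-24.9],[-1,0.368,0.39,-0.06,-24.9],[-1,0.368,0.39,-0.06,-24.9],[-1,0.368,0.39,-0.06,-24.9],[-1,0.368,0.39,-0.06,-24.9]]]' 40
python3 - <<'E'
from h import *
from rig import monitor
s=monitor.sense();print(s['time_s'],s['eef_pos'],s['ee_rot'],s['force'],s['joints'])
p,d=vision.capture('wrist');cv2.imwrite('pics/w1.png',p[:,:,::-1])
E
```

```text
time_s: 1.6
eef_pos: [582.1, -90.4, 171.9]
ee_rot: [0.0, -0.702, 0.713, -0.0]
force: [0.7, 0.8, 1.3]
grip_width: 0.999
1.6 [582.05715888 -90.39545562 171.93572152] [ 1.12287373e-04 -7.01614877e-01  7.12556231e-01 -4.12198659e-04] [0.66498331 0.754593   1.33946936] [-3.52754549e-01  5.01087380e-01  1.38135824e+00 -1.55825581e-04
  1.25830556e+00  1.23356319e+00]
```

View pics/w1.png

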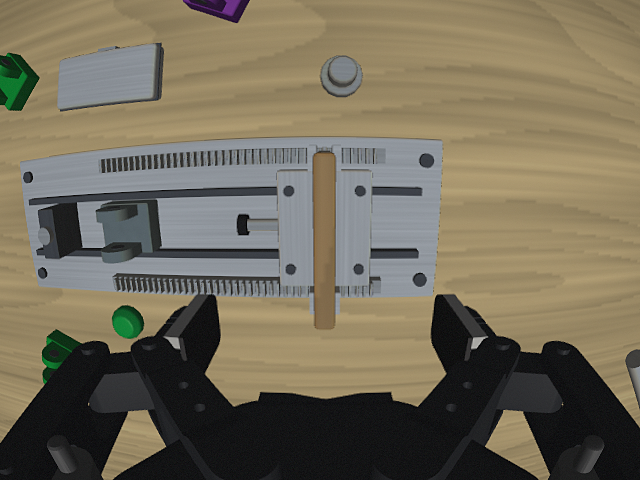

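The wrist view shows the bar centred between the jaws (column ~325) and parallel to the pads. The way down is clear, with the adapter (341,75) and hex case well away. I'll descend and grip.

```bash
python3 -m pendant '[[[-1,0,0,-0.04,0],[-1,0,0,-0.07,0],[-1,0,0,-0.095,0],[-1,0,0,-0.106,0],[-1,0,0,-0.106,0],[-1,0,0,-0.106,0],[0.3,0,0,-0.106,0],[0.6,0,0,-0.106,0],[1,0,0,-0.106,0],[1,0,0,-0.106,0],[1,0,0,-0.106,0],[1,0,0,-0.106,0],[1,0,0,-0.106,0],[1,0,0,-0.106,0],[1,0,0,-0.106,0],[1,0,0,-0.106,0]]]' 40
```

```text
time_s: 3.25
eef_pos: [582.5, -89.3, 65.5]
ee_rot: [0.0, -0.702, 0.712, -0.0]
force: [-1.2, 0.5, 5.9]
grip_width: 0.156
```

```bash
python3 -m pendant '[[[1,0,0,0.003,0],[1,0,0,0.006,0],[1,0,0,0.009,0],[1,0,0,0.0115,0],[1,0,0,0.0115,0],[1,0,0,0.0115,0],[1,0,0,0.0115,0],[1,0,0,0.0115,0]]]' 60
python3 - <<'E'
from h import *
from rig import monitor
s=monitor.sense();print(s['time_s'],s['eef_pos'],s['force'],s['wrist_torque'])
p,d=vision.capture('wrist');cv2.imwrite('pics/w2.png',p[:,:,::-1])
p,d=vision.capture('scene');cv2.imwrite('pics/s2.png',cv2.resize(p[190:330,180:440],None,fx=3,fy=3)[:,:,::-1])
E
```

```text
time_s: 4.05
eef_pos: [582.4, -89.2, 76.7]
ee_rot: [-0.0, -0.702, 0.712, 0.0]
force: [3.8, -1.2, -6.9]
grip_width: 0.15
4.05 [582.40878669 -89.19276042  76.656425  ] [ 3.78835762 -1.20813902 -6.89675159] [-0.16866656 -0.56916    -0.04012422]
```

View pics/w2.png

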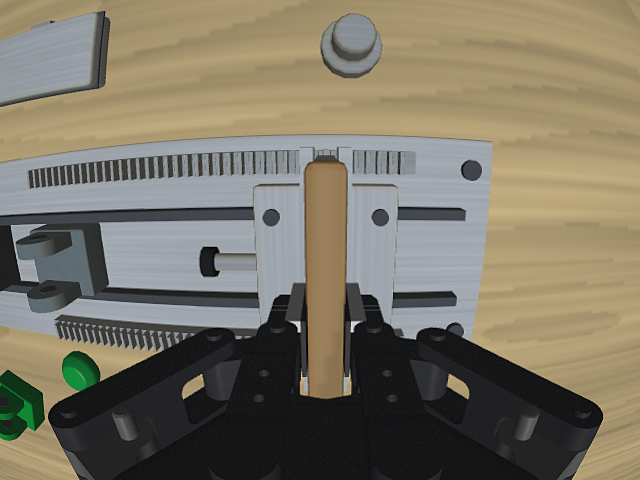

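View pics/s2.png

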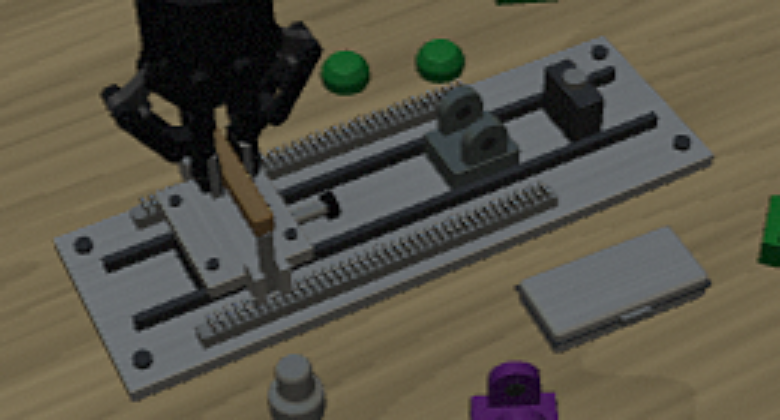

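```bash
python3 - <<'E'
from h import *
for n,u,v,z in [('yokenear',319,210,34),('yokefar',236,215,34),('stopface',168,200,52),('plunger',444,173,30)]:
    print(n,onz('top',(190+u/2.6,200+v/2.6),z).round(1))
E
```

```text
yokenear [567.1  56.2  34. ]
yokefar [568.2 105.8  34. ]
stopface [577.8 143.8  52. ]
plunger [583.9 -20.8  30. ]
```

```bash
python3 -m pendant '[[[1,0,0.003,0,0],[1,0,0.009,0,0],[1,0,0.016,0,0],[1,0,0.024,0,0],[1,0.001,0.032,0,0],[1,0.001,0.04,0,0],[1,0.001,0.047,0,0],[1,0.001,0.053,0,0],[1,0.001,0.057,0,0],[1,0.001,0.06,0,0],[1,0.001,0.06,0,0],[1,0.001,0.06,0,0],[1,0.001,0.06,0,0]]]'
python3 -m pendant '[[[1,0,0.002,0,0],[1,0,0.004,0,0],[1,0,0.006,0,0],[1,0,0.008,0,0],[1,0,0.01,0,0],[1,0,0.012,0,0],[1,0,0.014,0,0],[1,0,0.016,0,0],[1,0,0.018,0,0],[1,0,0.02,0,0],[1,0,0.022,0,0],[1,0,0.024,0,0],[1,0,0.026,0,0],[1,0,0.028,0,0],[1,0,0.03,0,0],[1,0,0.032,0,0],[1,0,0.034,0,0],[1,0,0.036,0,0],[1,0,0.038,0,0],[1,0,0.04,0,0]]]'
python3 - <<'E'
from h import *
from rig import monitor
s=monitor.sense();print(s['time_s'],s['eef_pos'],s['force'],s['wrist_torque'])
p,d=vision.capture('wrist');cv2.imwrite('pics/w3.png',p[:,:,::-1])
E
```

```text
time_s: 5.45
eef_pos: [583.3, -29.2, 76.7]
ee_rot: [0.0, -0.702, 0.712, 0.0]
force: [0.4, 0.3, -6.9]
grip_width: 0.151
time_s: 7.45
eef_pos: [583.8, 10.9, 77.0]
ee_rot: [0.0, -0.702, 0.712, -0.0]
force: [4.6, -2.5, -7.6]
grip_width: 0.151
7.45 [583.83273133  10.9070225   76.9661762 ] [ 4.57047764 -2.53493265 -7.58642151] [-0.55912355 -0.67658659 -0.03078503]
```

View pics/w3.png

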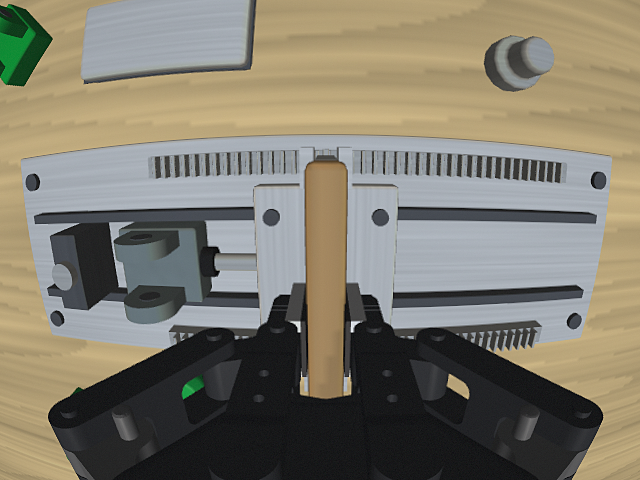

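The plunger now touches the yoke at (210,262), and there is still a gap to the backstop (110,265). I'll carry on slowly.

```bash
python3 -m pendant '[[[1,0,0.001,0,0],[1,0,0.002,0,0],[1,0,0.003,0,0],[1,0,0.004,0,0],[1,0,0.005,0,0],[1,0,0.006,0,0],[1,0,0.007,0,0],[1,0,0.008,0,0],[1,0,0.008,0,0]]]'
python3 - <<'E'
from h import *
from rig import monitor
s=monitor.sense();print(s['time_s'],s['eef_pos'],s['force'],s['wrist_torque'])
p,d=vision.capture('wrist');cv2.imwrite('pics/w4.png',cv2.resize(p[200:340,20:320],None,fx=2.6,fy=2.6)[:,:,::-1])
print(monitor.sense()['force'])
E
```

```text
time_s: 8.4
eef_pos: [583.9, 19.0, 77.0]
ee_rot: [0.001, -0.702, 0.712, -0.0]
force: [5.7, -1.9, -7.1]
grip_width: 0.154
8.4 [583.91639813  18.98673311  77.00161884] [ 5.65359974 -1.86365816 -7.0812077 ] [-0.37978718 -0.77940955 -0.04867983]
[ 4.77038889 -2.16542376 -6.6054987 ]
```

View pics/w4.png

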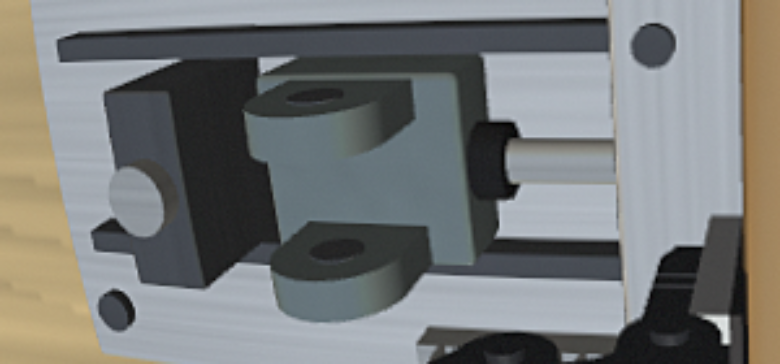

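```bash
python3 -m pendant '[[[1,0.0005,0.0005,0,0],[1,0.0005,0.001,0,0],[1,0.0005,0.0015,0,0],[1,0.0005,0.002,0,0],[1,0.0005,0.0025,0,0],[1,0.0005,0.003,0,0],[1,0.0005,0.003,0,0]]]'
python3 -m pendant '[[[1,0,0.0005,0,0],[1,0,0.001,0,0],[1,0,0.001,0,0]]]'
python3 -m pendant '[[[1,0,0.0005,0,0],[1,0,0.001,0,0],[1,0,0.001,0,0]]]'
```

```text
time_s: 9.15
eef_pos: [584.0, 21.9, 76.8]
ee_rot: [0.0, -0.702, 0.712, -0.0]
force: [3.8, -2.0, -7.0]
grip_width: 0.152
time_s: 9.45
eef_pos: [584.0, 22.9, 76.8]
ee_rot: [0.0, -0.702, 0.712, -0.0]
force: [3.0, -3.4, -6.8]
grip_width: 0.151
time_s: 9.75
eef_pos: [584.0, 23.8, 76.8]
ee_rot: [0.0, -0.702, 0.712, -0.0]
force: [4.0, -1.4, -7.1]
grip_width: 0.149
```

```bash
python3 -m pendant '[[[1,0,0.0005,0,0],[1,0,0.001,0,0],[1,0,0.001,0,0]]]'
python3 -m pendant '[[[1,0,0.0005,0,0],[1,0,0.001,0,0],[1,0,0.001,0,0]]]'
python3 -c "
from h import *
p,d=vision.capture('wrist');cv2.imwrite('pics/w5.png',cv2.resize(p[200:340,20:320],None,fx=2.6,fy=2.6)[:,:,::-1])"
```

```text
time_s: 10.05
eef_pos: [584.0, 24.8, 76.8]
ee_rot: [0.0, -0.702, 0.712, -0.0]
force: [4.6, -2.9, -5.6]
grip_width: 0.154
time_s: 10.35
eef_pos: [584.0, 25.8, 76.9]
ee_rot: [0.0, -0.702, 0.712, -0.0]
force: [4.8, -2.5, -6.7]
grip_width: 0.147
```

View pics/w5.png

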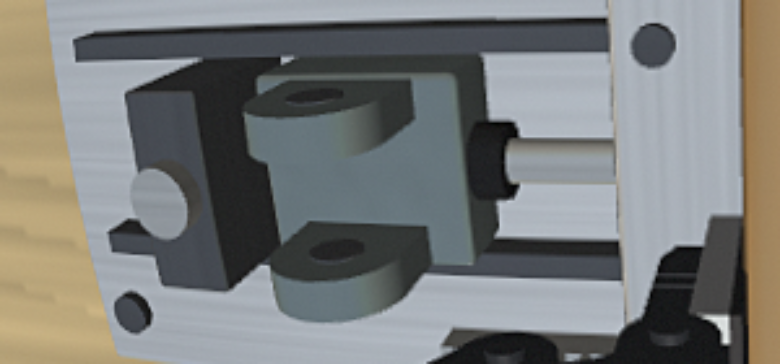

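Not home yet. I'll continue in 1 mm steps.

```bash
for i in 1; do :; done; python3 -m pendant '[[[1,0,0.0005,0,0],[1,0,0.001,0,0],[1,0,0.001,0,0]]]'
python3 -m pendant '[[[1,0,0.0005,0,0],[1,0,0.001,0,0],[1,0,0.001,0,0]]]'

```

```text
time_s: 10.7
eef_pos: [584.0, 26.8, 76.8]
ee_rot: [0.0, -0.702, 0.712, -0.0]
force: [4.0, -2.4, -7.5]
grip_width: 0.151
time_s: 11.0
eef_pos: [584.1, 27.8, 76.9]
ee_rot: [0.0, -0.702, 0.712, -0.0]
force: [4.7, -3.1, -7.2]
grip_width: 0.153
```

```bash
python3 -m pendant '[[[1,0,0.0005,0,0],[1,0,0.001,0,0],[1,0,0.001,0,0]]]'
```

```text
time_s: 11.3
eef_pos: [584.1, 28.8, 76.9]
ee_rot: [0.0, -0.702, 0.712, -0.0]
force: [3.2, -3.0, -7.2]
grip_width: 0.147
```

```bash
python3 -m pendant '[[[1,0,0.0005,0,0],[1,0,0.001,0,0],[1,0,0.001,0,0]]]'
```

```text
time_s: 11.6
eef_pos: [584.1, 29.8, 76.9]
ee_rot: [0.0, -0.702, 0.712, -0.0]
force: [5.0, -2.5, -7.1]
grip_width: 0.154
```

```bash
python3 -m pendant '[[[1,0,0.0005,0,0],[1,0,0.001,0,0],[1,0,0.001,0,0]]]'
```

```text
time_s: 11.9
eef_pos: [584.1, 30.5, 76.9]
ee_rot: [-0.0, -0.702, 0.712, -0.0]
force: [5.4, -5.6, -6.7]
grip_width: 0.148
```

```bash
python3 -m pendant '[[[1,0,0.0005,0,0],[1,0,0.001,0,0],[1,0,0.001,0,0]]]'
```

```text
time_s: 12.2
eef_pos: [584.1, 31.3, 76.9]
ee_rot: [-0.0, -0.702, 0.712, -0.0]
force: [3.8, -6.3, -8.0]
grip_width: 0.149
```

Force has risen to about 6 N, so the yoke is home and the plunger is yielding. I'll use finer steps from here.

```bash
python3 -m pendant '[[[1,0,0.0005,0,0],[1,0,0.0005,0,0]]]'
```

```text
time_s: 12.4
eef_pos: [584.1, 31.7, 76.9]
ee_rot: [-0.0, -0.702, 0.712, -0.0]
force: [3.9, -6.1, -7.8]
grip_width: 0.154
```

```bash
python3 -m pendant '[[[1,0,0.0005,0,0],[1,0,0.0005,0,0]]]'
```

```text
time_s: 12.6
eef_pos: [584.1, 32.2, 76.9]
ee_rot: [-0.0, -0.702, 0.712, -0.001]
force: [4.6, -6.0, -7.4]
grip_width: 0.153
```

```bash
python3 -m pendant '[[[1,0,0.0005,0,0],[1,0,0.0005,0,0]]]'
```

```text
time_s: 12.8
eef_pos: [584.1, 32.6, 76.9]
ee_rot: [-0.0, -0.702, 0.712, -0.001]
force: [4.3, -6.9, -7.0]
grip_width: 0.151
```

```bash
python3 -m pendant '[[[1,0,0.0005,0,0],[1,0,0.001,0,0],[1,0,0.001,0,0]]]'
```

```text
time_s: 13.1
eef_pos: [584.2, 33.5, 76.9]
ee_rot: [-0.0, -0.702, 0.712, -0.001]
force: [3.8, -7.8, -6.8]
grip_width: 0.147
```

```bash
python3 -m pendant '[[[1,0,0.0005,0,0],[1,0,0.0005,0,0]]]'
```

```text
time_s: 13.3
eef_pos: [584.2, 33.9, 76.9]
ee_rot: [-0.0, -0.702, 0.712, -0.001]
force: [4.9, -7.0, -7.5]
grip_width: 0.152
```

```bash
python3 -m pendant '[[[1,0,0.0005,0,0],[1,0,0.0005,0,0]]]'
```

```text
time_s: 13.5
eef_pos: [584.2, 34.3, 76.9]
ee_rot: [-0.0, -0.702, 0.712, -0.001]
force: [4.4, -7.5, -7.1]
grip_width: 0.154
```

```bash
python3 -m pendant '[[[1,0,0.0005,0,0],[1,0,0.001,0,0],[1,0,0.001,0,0]]]'
```

```text
time_s: 13.8
eef_pos: [584.2, 35.2, 76.9]
ee_rot: [-0.0, -0.702, 0.712, -0.001]
force: [4.0, -8.2, -6.5]
grip_width: 0.153
```

```bash
python3 -m pendant '[[[1,0,0.0005,0,0],[1,0,0.0005,0,0]]]'
```

```text
time_s: 14.0
eef_pos: [584.2, 35.7, 76.9]
ee_rot: [-0.0, -0.702, 0.712, -0.001]
force: [3.9, -9.0, -6.9]
grip_width: 0.153
```

```bash
python3 -m pendant '[[[1,0,0.0005,0,0],[1,0,0.0005,0,0]]]'
```

```text
time_s: 14.2
eef_pos: [584.2, 36.1, 76.9]
ee_rot: [-0.001, -0.702, 0.712, -0.001]
force: [4.2, -9.1, -7.9]
grip_width: 0.148
```

```bash
python3 -m pendant '[[[1,0,0.0005,0,0],[1,0,0.0005,0,0]]]'
```

```text
time_s: 14.4
eef_pos: [584.2, 36.5, 76.9]
ee_rot: [-0.001, -0.702, 0.712, -0.001]
force: [2.8, -9.2, -6.9]
grip_width: 0.151
```

```bash
python3 -m pendant '[[[1,0,0.0005,0,0],[1,0,0.0005,0,0]]]'
```

```text
time_s: 14.6
eef_pos: [584.2, 37.0, 76.9]
ee_rot: [-0.001, -0.702, 0.712, -0.001]
force: [4.2, -9.4, -6.7]
grip_width: 0.149
```

```bash
python3 -m pendant '[[[1,0,0.0003,0,0],[1,0,0.0003,0,0]]]'
```

```text
time_s: 14.8
eef_pos: [584.2, 37.2, 76.9]
ee_rot: [-0.001, -0.702, 0.712, -0.001]
force: [3.4, -11.2, -6.5]
grip_width: 0.15
```

```bash
python3 -m pendant '[[[1,0,0.0003,0,0],[1,0,0.0003,0,0]]]'
```

```text
time_s: 15.0
eef_pos: [584.2, 37.5, 76.9]
ee_rot: [-0.001, -0.702, 0.712, -0.001]
force: [3.5, -10.2, -7.7]
grip_width: 0.152
```

```bash
python3 -m pendant '[[[1,0,0,0,0]]]'
```

```text
time_s: 15.1
eef_pos: [584.2, 37.5, 76.9]
ee_rot: [-0.001, -0.702, 0.712, -0.001]
force: [4.2, -10.9, -7.6]
grip_width: 0.15
```

```bash
python3 -m pendant '[[[1,0,0,0,0]]]'
```

```text
time_s: 15.2
eef_pos: [584.2, 37.4, 76.9]
ee_rot: [-0.001, -0.702, 0.712, -0.001]
force: [4.1, -10.7, -7.3]
grip_width: 0.155
```

```bash
python3 -m pendant '[[[1,0,0,0,0]]]'
```

```text
time_s: 15.3
eef_pos: [584.2, 37.4, 76.9]
ee_rot: [-0.001, -0.702, 0.712, -0.001]
force: [4.1, -11.6, -6.8]
grip_width: 0.155
```

```bash
python3 -m pendant '[[[1,0,0.0005,0,0],[1,0,0.0005,0,0]]]'
```

```text
time_s: 15.5
eef_pos: [584.2, 37.9, 76.9]
ee_rot: [-0.001, -0.702, 0.712, -0.001]
force: [4.3, -10.4, -7.3]
grip_width: 0.153
```

```bash
python3 -m pendant '[[[1,0,0,0,0]]]'
```

```text
time_s: 15.6
eef_pos: [584.2, 37.9, 76.9]
ee_rot: [-0.001, -0.702, 0.712, -0.001]
force: [3.8, -11.8, -7.3]
grip_width: 0.15
```

```bash
python3 -m pendant '[[[1,0,0,0,0]]]'
```

```text
time_s: 15.7
eef_pos: [584.2, 37.9, 76.9]
ee_rot: [-0.001, -0.702, 0.712, -0.001]
force: [3.6, -10.9, -7.3]
grip_width: 0.152
```

```bash
python3 -m pendant '[[[1,0,0,0,0]]]'
```

```text
time_s: 15.8
eef_pos: [584.2, 37.9, 76.9]
ee_rot: [-0.001, -0.702, 0.712, -0.001]
force: [4.2, -10.7, -7.5]
grip_width: 0.151
```

```bash
python3 -m pendant '[[[1,0,0.0005,0,0],[1,0,0.0005,0,0]]]'
```

```text
time_s: 16.0
eef_pos: [584.2, 38.3, 76.9]
ee_rot: [-0.001, -0.702, 0.712, -0.001]
force: [5.2, -11.8, -7.8]
grip_width: 0.149
```

```bash
python3 -m pendant '[[[1,0,0,0,0]]]'
```

```text
time_s: 16.1
eef_pos: [584.2, 38.4, 76.9]
ee_rot: [-0.001, -0.702, 0.712, -0.001]
force: [3.8, -11.4, -6.7]
grip_width: 0.15
```

```bash
python3 -m pendant '[[[1,0,0,0,0]]]'
```

```text
time_s: 16.2
eef_pos: [584.2, 38.4, 76.9]
ee_rot: [-0.001, -0.702, 0.712, -0.001]
force: [4.4, -10.6, -7.1]
grip_width: 0.151
```

```bash
python3 -m pendant '[[[1,0,0,0,0]]]'
```

```text
time_s: 16.3
eef_pos: [584.2, 38.4, 76.9]
ee_rot: [-0.001, -0.702, 0.712, -0.001]
force: [4.9, -11.4, -7.0]
grip_width: 0.151
```

The push is about 11.3 N. The carriage is 127.6 mm from its starting notch, so the nearest notch below is about 1.6 mm back (126 mm). I'll lower the bar and watch fz to see whether it hangs on a tooth.

```bash
python3 -m pendant '[[[1,0,0,-0.002,0],[1,0,-0.0005,-0.004,0],[1,0,-0.001,-0.005,0],[1,0,-0.0014,-0.006,0],[1,0,-0.0014,-0.007,0],[1,0,-0.0014,-0.007,0]]]'
```

```text
time_s: 16.9
eef_pos: [584.2, 37.1, 70.0]
ee_rot: [-0.001, -0.702, 0.712, -0.001]
force: [4.2, -10.3, -6.3]
grip_width: 0.152
```

```bash
python3 -m pendant '[[[1,0,0,-0.001,0],[1,0,0,-0.002,0],[1,0,0,-0.002,0]]]'
```

```text
time_s: 17.2
eef_pos: [584.2, 37.1, 68.0]
ee_rot: [-0.001, -0.702, 0.712, -0.001]
force: [2.9, -9.8, -6.9]
grip_width: 0.152
```

The bar is below the tooth tops and still hanging freely (fz about -7), so it is entering a notch.

```bash
python3 -m pendant '[[[1,0,0,-0.001,0],[1,0,0,-0.002,0],[1,0,0,-0.0024,0],[1,0,0,-0.0024,0]]]'
```

```text
time_s: 17.6
eef_pos: [584.2, 37.1, 65.7]
ee_rot: [-0.001, -0.702, 0.712, -0.001]
force: [4.0, -10.6, -5.1]
grip_width: 0.148
```

```bash
python3 -m pendant '[[[1,0,0,-0.0004,0],[1,0,0,-0.0004,0],[0.5,0,0,-0.0004,0],[0.2,0,0,-0.0004,0],[0,0,0,-0.0004,0],[-0.5,0,0,-0.0004,0],[-1,0,0,-0.0004,0],[-1,0,0,-0.0004,0],[-1,0,0,-0.0004,0],[-1,0,0,-0.0004,0]]]'
python3 -c "
from h import *
p,d=vision.capture('wrist');cv2.imwrite('pics/w6.png',p[:,:,::-1])"
```

```text
time_s: 18.6
eef_pos: [583.9, 38.5, 65.0]
ee_rot: [0.0, -0.702, 0.712, 0.0]
force: [0.5, -0.1, 0.6]
grip_width: 0.998
```

View pics/w6.png

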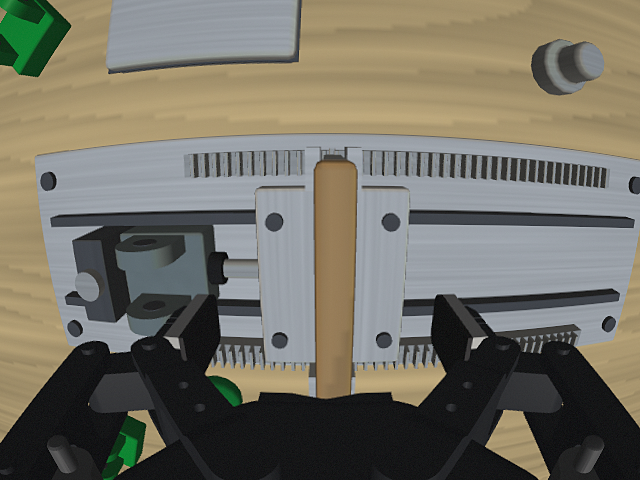

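Released: the bar dropped, and the carriage moved back about 2 mm and is held. I'll retreat straight up and check.

```bash
python3 -m pendant '[[[-1,0,0,0.01,0],[-1,0,0,0.03,0],[-1,0,0,0.06,0],[-1,0,0,0.1,0],[-1,0,0,0.14,0],[-1,-0.03,-0.03,0.17,0],[-1,-0.07,-0.07,0.18,0],[-1,-0.11,-0.11,0.18,0],[-1,-0.15,-0.15,0.18,0],[-1,-0.15,-0.15,0.18,0],[-1,-0.15,-0.15,0.18,0]]]'
python3 - <<'E'
from h import *
p,d=vision.capture('top');cv2.imwrite('pics/t7.png',p[:,:,::-1])
p0=np.load('pics/top0.npy')
hsv=cv2.cvtColor(p,cv2.COLOR_RGB2HSV)
cv2.imwrite('pics/t7c.png',cv2.resize(p[200:340,190:490],None,fx=2.6,fy=2.6,interpolation=cv2.INTER_CUBIC)[:,:,::-1])
q,d=vision.capture('scene');cv2.imwrite('pics/s7.png',cv2.resize(q[190:330,180:440],None,fx=3,fy=3,interpolation=cv2.INTER_CUBIC)[:,:,::-1])
m2=np.zeros((480,640),np.uint8); m2[215:305,312:350]=(hsv[215:305,312:350,1]>90)
n,l,st,ce=cv2.connectedComponentsWithStats(m2);k=1+st[1:,4].argmax();ys,xs=np.nonzero(l==k)
r=cv2.minAreaRect(np.c_[xs,ys].astype(np.float32));print(r,onz('top',r[0],92))
E
```

```text
time_s: 19.75
eef_pos: [432.6, -113.0, 246.1]
ee_rot: [0.0, -0.701, 0.713, -0.001]
force: [0.2, 0.0, 0.1]
grip_width: 0.998
((325.93353271484375, 263.27996826171875), (79.22749328613281, 8.750425338745117), 85.71085357666016) [583.30611695  34.71951284  92.        ]
```

View pics/t7.png

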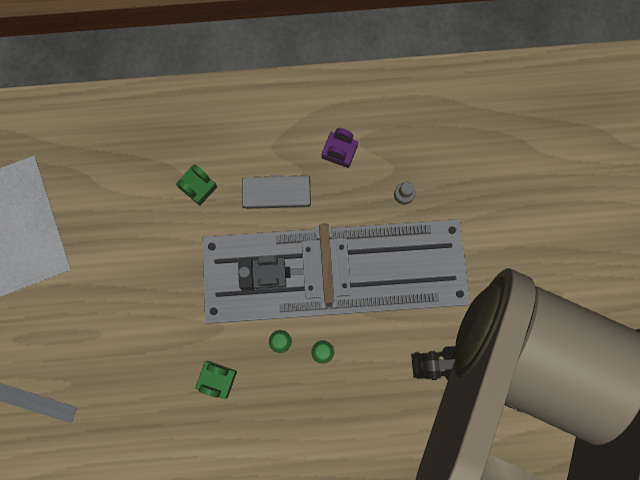

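View pics/s7.png

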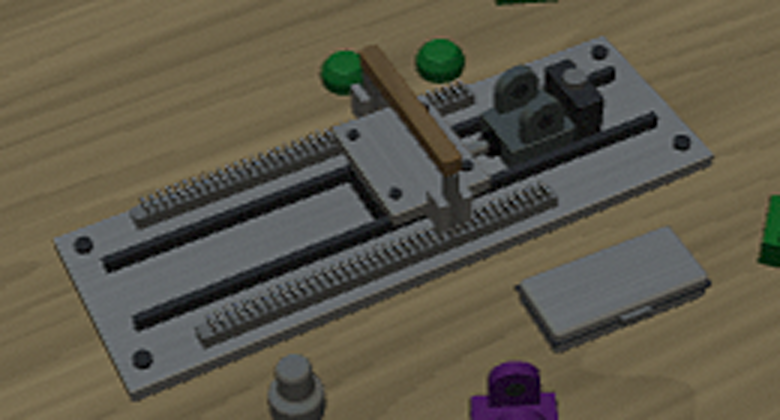

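View pics/t7c.png

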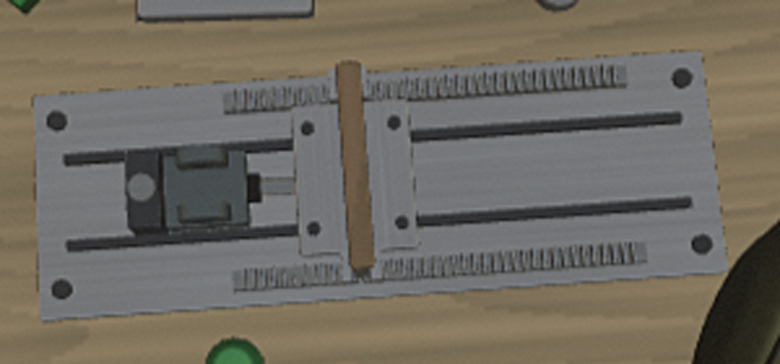

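The top view shows the yoke's far face flush against the backstop (crop 162,188), with the plunger on it at (253,188). All the bystanders look unmoved. As a last check, I'll use depth to see whether the bar is fully down.

```bash
python3 - <<'E'
from h import *
from rig import monitor
p,d=vision.capture('top');d0=np.load('pics/top0d.npy');p0=np.load('pics/top0.npy')
c=vision.camera_info('top');f=240/np.tan(np.radians(c['fov_y'])/2);R=np.array(c['R']);t=np.array(c['t'])
def zs(d,p,x0,x1):
    m=np.zeros((480,640),np.uint8);m[215:305,x0:x1]=cv2.cvtColor(p,cv2.COLOR_RGB2HSV)[215:305,x0:x1,1]>90
    m=cv2.erode(m,np.ones((3,3)));v,u=np.nonzero(m);z=d[v,u];P=(np.c_[(u-c['cx'])/f*z,(v-c['cy'])/f*z,z]-t)@R
    P=P[z>0];return np.median(P,0).round(2),len(P)
print('bar before',zs(d0,p0,395,425),'after',zs(d,p,312,350))
def med(d,u,v):
    z=d[v-2:v+3,u-2:u+3];z=np.median(z[z>0]);return ((np.array([(u-c['cx'])/f*z,(v-c['cy'])/f*z,z])-t)@R).round(1)
print('deck',med(d0,395,265),med(d,342,265),med(d,312,268))
diff=np.abs(p.astype(int)-p0).sum(2)
for n,(u,v) in dict(hex=(276,192),ad=(405,192),b0=(280,341),b1=(322,352)).items(): print(n,diff[v-15:v+15,u-20:u+20].max())
print(monitor.sense()['time_s'])
E
```

```text
bar before (array([595.4 , -84.72,  90.13]), 49) after (array([640.69,  29.78,  91.15]), 1)
deck [579.7 -72.4  44.7] [586.3   9.2  45.4] [585.6  55.7  44.2]
hex 29
ad 26
b0 30
b1 31
19.9
```

```bash
python3 - <<'E'
from h import *
d0=np.load('pics/top0d.npy')
c=vision.camera_info('top');f=240/np.tan(np.radians(c['fov_y'])/2);R=np.array(c['R']);t=np.array(c['t'])
def prof(d,a,b):
    o=[]
    for k in np.linspace(.1,.9,60):
        u,v=np.round(np.array(a)+(np.array(b)-a)*k).astype(int)
        for du in(-1,0,1):
            z=d[v,u+du]
            if z>0:o.append(((np.array([(u+du-c['cx'])/f*z,(v-c['cy'])/f*z,z])-t)@R)[2])
    return np.median(o),np.std(o),len(o)
for i in range(2):
    p,d=vision.capture('top')
    print(prof(d0,(406.3,218),(414.4,296.6)),prof(d,(323,224),(329,302.7)))
E
```

```text
(np.float64(91.3840126501819), np.float64(1.4659043888023315), 179) (np.float64(90.88311718816249), np.float64(1.2895773406552935), 178)
(np.float64(91.3840126501819), np.float64(1.4659043888023315), 179) (np.float64(90.97549869949674), np.float64(1.4325967653190415), 180)
```

The bar top is at the same height as at the start (91.4 mm then, 90.9 mm now), so it is fully down. I'm handing the job in.

```bash
python3 -c "
from rig import order;print(order.finish_job())"
```

```text
the job is handed in; nothing more can be done
None
```

The yoke is clamped home against the backstop and the job is handed in, at about 20 s on the robot's clock. No verdict is reported.

**What I did:** I gripped the maple bar, lifted it about 11 mm and slid the carriage along the channel. The yoke met the backstop at a carriage position of about y = 30 mm. I pressed on until the hand felt about 11.3 N, went back 1.3 mm, lowered the bar into a notch, let go and backed the arm away.

**Last checks:**
- **Bar:** its top is at the same height as at the start (about 91 mm by depth), so it is fully down.
- **Yoke:** the top view shows it flush against the backstop with the plunger on it.
- **Bystanders:** the area around each one looks the same in the before and after pictures.
- **Robot:** it is clear of everything and the force reading is about zero.

**Less certain:** I could not measure the final clamping force. After release the carriage sprang back about 2 mm, to y ≈ 35 mm. From the push felt at that position, less friction, I estimate about 6.5 N, above the 4.5 N minimum. That resting position is also about 2 mm short of a whole number of notches from where the carriage started. I take this to be play in the notches.

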